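Make up the photometer's filter set

ROBOT

A 6-joint arm with a two-finger parallel gripper is mounted at the origin on the work surface. World frame = base frame: x ahead of the robot, y to its left, z up, the work surface at z = 0. Lengths are in m, angles in degrees, forces in N, time in s.
With the tool pointing down it reaches from about 0.35 to 0.875 m from the base axis. Payload 4.2 kg.
Tool frame: the origin (TCP) lies where the fingers leave the gripper's body, on its centre line; the fingertips stand 70 mm ahead of it and the grasp point (between the pads) lies 51 mm ahead of it; z points along the fingers, y is the direction in which the jaws open and shut (so a half turn about z gives the same grasp; the last joint's range is limited). The gripper opens to 87 mm and grips with 3 to 60 N. Pads are 19 mm wide; open, the fingers measure 117 mm over their backs; the gripper's body (75 mm by 190 mm) begins 51 mm behind the grasp point.
Start: joints at [78.014, 22.042, 0.453, 0, -68.411, -14.817], TCP at [0.282, 0.558, 0.292] pointing down, gripper open.
Joint ranges: [-179.83, 179.83], [-69.29, 118.12], [-61.27, 80.66], [-181.25, 117.63], [-171.15, -9.14], [-177.46, 177.46]. Speed limits (degrees/s): [159.86, 159.86, 180, 180, 180, 180].

INTERFACE

Orientations are given as a 3x3 rotation matrix whose columns are the frame's x, y, z axes.
In Python, from station import sense, capture, camera_model, finish_job gives the robot as it stands.
- The arm moves only by the shell command python3 -m inch 'ROWS'. ROWS is JSON, a list of rows, each an object with "hand": the closure, from 0 (fully open) to 1 (shut); "slide": the shift along the world's x, y, z in cm, a list of three; "yaw": the turn about the world's z in rad. A call has 1 to 10 rows; each row is the pose to reach, as a shift and turn from the pose commanded when the call began; what a row does not reach only later rows make up. A row lasts 1/8 s, in which the tool goes at most 62.5 mm and 10.7 degrees, less where a joint would pass 70% of its speed; a pose out of reach is approached as far as the arm can. A call with a gripper value outside its range is refused whole. The fingers move at their own pace and stop on an object; the grip force is fixed at half the most. Time passes only in rows, so rows that repeat a pose let the fingers close. It gives the time, the measured TCP pose, the force and the opening at its end, in the units of the state.
- sense(): the state, without advancing time (a new reading comes with each control period).
- capture(name): name is "side" or "top"; returns the picture (420x560x3 uint8, blue, green, red); there is no depth.
- camera_model(name): a dict with "mtx" (3x3 intrinsics, pixels), "xyz" and "orientation" of the camera in the world. Camera axes: x right, y up, looking along -z (the intrinsics and any distortion apply to the point x, -y, -z); pixel columns grow to the right and rows downward; lengths in m; the calibration is good to about 2 mm. A picture is of the moment at which its call begins. camera_model takes no time and is no camera call.
- finish_job(): hands the job in, once; it reports no verdict.
The state is a dict: "time_s": time; "joints": joint angles; "joint_velocities": joint speeds; "effort": joint torques, N m; "tcp_pos": TCP position; "ee_rot": TCP orientation; "wrist_force": force on the tool from outside, world axes, zero at the start; "moment": the same for the moment, N m; "gripper_width": opening from 0.0 (shut) to 1.0 (fully open).
Only numpy, scipy, OpenCV 4.12 (cv2) and the standard library are available. Lean on these libraries where they do the work, as an engineer would, in place of code of your own. Each camera call takes 0.05 s, during which the arm holds its last target. There are 200 camera calls.

TASK

Make up the grey filter set in the case: open the clear lid well back, move every orange filter from the case into the red return tray, and put a spare grey filter from the mat flat into each pocket that is empty or falls empty, until all six hold a grey one. Leave the grey filters already packed in their pockets, do not use the blue filter, disturb nothing else on the bench, and finally shut the lid fully.

Things in the scene. Friction and masses are not known exactly. Their poses are not given: they have to be found in the camera images.
- case: white filter case, 120 (its x) by 220 (its y) by 20 mm high without the lid, standing on the bench and not movable; origin at the centre of its underside, z up, x towards the hinge side, away from the robot. Six square pockets with green floors, 46 mm wide and 8 mm deep (floor 12 mm above the bench), in 2 rows along y: rows at x = -28 and +28 mm, pockets at y = +68, 0, -68 mm. A seated filter stands 16 mm proud of the case's top
- lid (a joint): clear lid of the case, 25 mm deep, hinged along its far (+x) top edge (the axis runs along the case's y at case x = +60 mm, z = 20 mm); rad: 0 shut, grows as it opens, stop at 2.1 (about 120 degrees). The hinge is stiff (0.3 N m) and the lid stays where it is left
- lid_handle (a point): middle of the blue bar handle, 10 mm thick, 80 mm long, parallel to the case's y, held by two legs, its axis 48 mm in front of the lid's front face; 168 mm from the hinge axis horizontally and 14 mm above it when shut; it moves with the lid
- tray: red open return tray, 180 (x) by 130 (y) by 16 mm high, walls and floor 3 mm thick, not movable; origin at the centre of its underside; left or right of the case, opposite the mat with the spares
- pocket0 (a point): pocket 0 of the case (at x = -28, y = 68 mm): the point where the centre of a seated filter lies, 12 mm above the pocket's floor, 24 mm above the bench
- pocket1 (a point): pocket 1 of the case (at x = -28, y = 0 mm): the point where the centre of a seated filter lies, 12 mm above the pocket's floor, 24 mm above the bench
- pocket2 (a point): pocket 2 of the case (at x = -28, y = -68 mm): the point where the centre of a seated filter lies, 12 mm above the pocket's floor, 24 mm above the bench
- pocket3 (a point): pocket 3 of the case (at x = 28, y = 68 mm): the point where the centre of a seated filter lies, 12 mm above the pocket's floor, 24 mm above the bench
- pocket4 (a point): pocket 4 of the case (at x = 28, y = 0 mm): the point where the centre of a seated filter lies, 12 mm above the pocket's floor, 24 mm above the bench
- pocket5 (a point): pocket 5 of the case (at x = 28, y = -68 mm): the point where the centre of a seated filter lies, 12 mm above the pocket's floor, 24 mm above the bench
- packed0_c (a point): grey round filter: aluminium-coloured mount with dark grey glass, 40 mm diameter, 24 mm thick, both faces alike, about 50 g; the point is its centre, half-way up. Already packed in one of the pockets at the start; None if absent
- packed1_c (a point): grey round filter: aluminium-coloured mount with dark grey glass, 40 mm diameter, 24 mm thick, both faces alike, about 50 g; the point is its centre, half-way up. Already packed in one of the pockets at the start; None if absent
- packed2_c (a point): grey round filter: aluminium-coloured mount with dark grey glass, 40 mm diameter, 24 mm thick, both faces alike, about 50 g; the point is its centre, half-way up. Already packed in one of the pockets at the start; None if absent
- packed3_c (a point): grey round filter: aluminium-coloured mount with dark grey glass, 40 mm diameter, 24 mm thick, both faces alike, about 50 g; the point is its centre, half-way up. Already packed in one of the pockets at the start; None if absent
- orange0_c (a point): wrong filter: black mount with orange glass, else the same size as the grey ones (40 mm diameter, 24 mm thick); lies in one of the pockets at the start; the point is its centre, half-way up; None if absent
- orange1_c (a point): wrong filter: black mount with orange glass, else the same size as the grey ones (40 mm diameter, 24 mm thick); lies in one of the pockets at the start; the point is its centre, half-way up; None if absent
- spare0_c (a point): spare grey round filter: aluminium-coloured mount with dark grey glass, 40 mm diameter, 24 mm thick, both faces alike, about 50 g; the point is its centre, half-way up. Lies at the start on the thin blue mat (240 by 160 mm, 3 mm thick), beside the case on the side away from the tray; None if absent
- spare1_c (a point): spare grey round filter: aluminium-coloured mount with dark grey glass, 40 mm diameter, 24 mm thick, both faces alike, about 50 g; the point is its centre, half-way up. Lies at the start on the thin blue mat (240 by 160 mm, 3 mm thick), beside the case on the side away from the tray; None if absent
- spare2_c (a point): spare grey round filter: aluminium-coloured mount with dark grey glass, 40 mm diameter, 24 mm thick, both faces alike, about 50 g; the point is its centre, half-way up. Lies at the start on the thin blue mat (240 by 160 mm, 3 mm thick), beside the case on the side away from the tray; None if absent
- spare3_c (a point): spare grey round filter: aluminium-coloured mount with dark grey glass, 40 mm diameter, 24 mm thick, both faces alike, about 50 g; the point is its centre, half-way up. Lies at the start on the thin blue mat (240 by 160 mm, 3 mm thick), beside the case on the side away from the tray; None if absent
- spare4_c (a point): spare grey round filter: aluminium-coloured mount with dark grey glass, 40 mm diameter, 24 mm thick, both faces alike, about 50 g; the point is its centre, half-way up. Lies at the start on the thin blue mat (240 by 160 mm, 3 mm thick), beside the case on the side away from the tray; None if absent
- blue0_c (a point): blue filter in a brass mount, same size, lying among the spares; not part of this set: leave it alone; the point is its centre
- screwdriver_grip (a point): screwdriver about 170 mm long lying behind the case, beyond the hinge; bystander; the point is on its handle
- bottle: small amber bottle, 44 mm diameter, 85 mm high, beyond the case; bystander; origin under its centre

How it is judged (in metres and radians):
On the way, in this order (a step that is already met when the one before it is completed fails the run):
1. the lid is opened well back (more than 75 degrees) (value of joint lid above 1.3 rad), for 0.2 s.
2. with the lid open, all six pockets hold a grey filter and the orange ones are in the tray (distance between any of packed0_c, packed1_c, packed2_c, packed3_c, spare0_c, spare1_c, spare2_c, spare3_c, spare4_c and pocket0 below 0.0075 m and distance between any of packed0_c, packed1_c, packed2_c, packed3_c, spare0_c, spare1_c, spare2_c, spare3_c, spare4_c and pocket1 below 0.0075 m and distance between any of packed0_c, packed1_c, packed2_c, packed3_c, spare0_c, spare1_c, spare2_c, spare3_c, spare4_c and pocket2 below 0.0075 m and distance between any of packed0_c, packed1_c, packed2_c, packed3_c, spare0_c, spare1_c, spare2_c, spare3_c, spare4_c and pocket3 below 0.0075 m and distance between any of packed0_c, packed1_c, packed2_c, packed3_c, spare0_c, spare1_c, spare2_c, spare3_c, spare4_c and pocket4 below 0.0075 m and distance between any of packed0_c, packed1_c, packed2_c, packed3_c, spare0_c, spare1_c, spare2_c, spare3_c, spare4_c and pocket5 below 0.0075 m and x of orange0_c in the frame of tray between -0.075 and 0.075 m and y of orange0_c in the frame of tray between -0.05 and 0.05 m and z of each of orange0_c, orange1_c in the frame of tray below 0.03 m and x of orange1_c in the frame of tray between -0.075 and 0.075 m and y of orange1_c in the frame of tray between -0.05 and 0.05 m and value of joint lid above 0.6 rad), for 0.2 s.
At the end, for the whole second after the job is handed in: Each of the six pockets holds a grey filter lying flat in it (centre within 7.5 mm of the seated place), every orange filter lies in the tray (centre under 30 mm high), the lid is shut to within 0.08 rad, and all is at rest (distance between any of packed0_c, packed1_c, packed2_c, packed3_c, spare0_c, spare1_c, spare2_c, spare3_c, spare4_c and pocket0 below 0.0075 m and distance between any of packed0_c, packed1_c, packed2_c, packed3_c, spare0_c, spare1_c, spare2_c, spare3_c, spare4_c and pocket1 below 0.0075 m and distance between any of packed0_c, packed1_c, packed2_c, packed3_c, spare0_c, spare1_c, spare2_c, spare3_c, spare4_c and pocket2 below 0.0075 m and distance between any of packed0_c, packed1_c, packed2_c, packed3_c, spare0_c, spare1_c, spare2_c, spare3_c, spare4_c and pocket3 below 0.0075 m and distance between any of packed0_c, packed1_c, packed2_c, packed3_c, spare0_c, spare1_c, spare2_c, spare3_c, spare4_c and pocket4 below 0.0075 m and distance between any of packed0_c, packed1_c, packed2_c, packed3_c, spare0_c, spare1_c, spare2_c, spare3_c, spare4_c and pocket5 below 0.0075 m and x of orange0_c in the frame of tray between -0.075 and 0.075 m and y of orange0_c in the frame of tray between -0.05 and 0.05 m and z of each of orange0_c, orange1_c in the frame of tray below 0.03 m and x of orange1_c in the frame of tray between -0.075 and 0.075 m and y of orange1_c in the frame of tray between -0.05 and 0.05 m and linear speed of each of packed0, packed1, packed2, packed3, orange0, orange1, spare0, spare1, spare2, spare3, spare4 below 0.03 m/s and value of joint lid below 0.08 rad); the robot touches nothing.
It fails at once if a grey filter that was already packed is taken out of its pocket (moved over 40 mm) (distance of any of packed0_c, packed1_c, packed2_c, packed3_c from where it was at the start of the episode above 0.04 m).
It fails at once if the blue filter is moved over 60 mm (distance of blue0_c from where it was at the start of the episode above 0.06 m).
It fails at once if the screwdriver or bottle is moved over 50 mm or the bottle is tipped (distance of any of screwdriver_grip, bottle from where it was at the start of the episode above 0.05 m or angle between bottle's own z axis and vertical above 0.6 rad).
Of packed0, packed1, packed2, packed3 only 2 to 3 are there at a start; the rules pass over those that are not, and their reading is None.
Of orange0, orange1 only 1 to 2 are there at a start; the rules pass over those that are not, and their reading is None.
Of spare0, spare1, spare2, spare3, spare4 only 4 to 5 are there at a start; the rules pass over those that are not, and their reading is None.
At some moment in a run one of spare0, spare1, spare2, spare3, spare4 may be knocked a few centimetres aside while the robot is not near it.
Once in a run the grip may slacken for a moment while it holds something.
It also fails if it takes over 210 s, if anything falls off the work surface, if the arm or the gripper's body presses on something with over 40 N, if the wrist force passes 120 N, or if a joint passes its speed limit or range.

## Working session

There is one attempt and no reset: what is moved stays moved. The work goes in short steps, Python scripts to look and compute and a shell command to move; the robot and the scene stay as the last step left them, time stands still between calls to the robot, and variables do not carry over. Pictures are saved under pics/ and viewed, about 12 in all and at most 16, crops included, and the job is handed in when it is done.

```bash
ls; mkdir -p pics; python3 - <<'E'
from station import *
import cv2
print(sense())
for n in("side","top"):
    cv2.imwrite(f"pics/{n}0.png",capture(n)); print(n,camera_model(n))
E
```

```text
pics
{'time_s': 0.0, 'joints': array([ 7.80130545e+01,  2.20911061e+01,  3.79718112e-01, -2.88623118e-02,
       -6.84124544e+01, -1.48176826e+01]), 'joint_velocities': array([-0.01988115, -0.041934  , -0.01938761, -0.05524669,  0.03830984,
        0.01813474]), 'effort': array([-1.74753994e-03, -3.90671718e+01,  1.87404263e+01,  4.21996281e+00,
        1.09614540e-02, -1.94722716e-04]), 'tcp_pos': array([0.28160612, 0.55745227, 0.29115573]), 'ee_rot': array([[ 8.92465619e-01, -4.51114504e-01, -9.07095632e-04],
       [-4.51115405e-01, -8.92463346e-01, -2.01699962e-03],
       [ 1.00348182e-04,  2.20930763e-03, -9.99997554e-01]]), 'wrist_force': array([-0.11157191,  0.30122695,  0.27793525]), 'moment': array([-0.00740002, -0.04135619,  0.03123562]), 'gripper_width': 1.001966740831065}
side {'mtx': array([[509.97660702,   0.        , 273.24741236],
       [  0.        , 509.97660702, 207.47425446],
       [  0.        ,   0.        ,   1.        ]]), 'xyz': array([ 0.49302948, -0.84381523,  0.78939525]), 'orientation': array([[ 0.99802809,  0.03164655, -0.05420718],
       [-0.06170862,  0.6527369 , -0.75506727],
       [ 0.01148775,  0.7569234 ,  0.65340263]])}
top {'mtx': array([[507.779051  ,   0.        , 289.59937165],
       [  0.        , 507.779051  , 215.91055684],
       [  0.        ,   0.        ,   1.        ]]), 'xyz': array([0.31342877, 0.01978444, 1.2649904 ]), 'orientation': array([[ 0.01422585,  0.98178514, -0.18946123],
       [-0.99987653,  0.01523255,  0.00385827],
       [ 0.00667397,  0.18938295,  0.98188062]])}
```

View pics/top0.png

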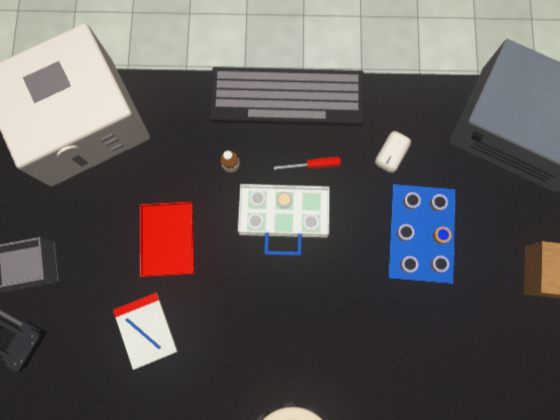

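View pics/side0.png

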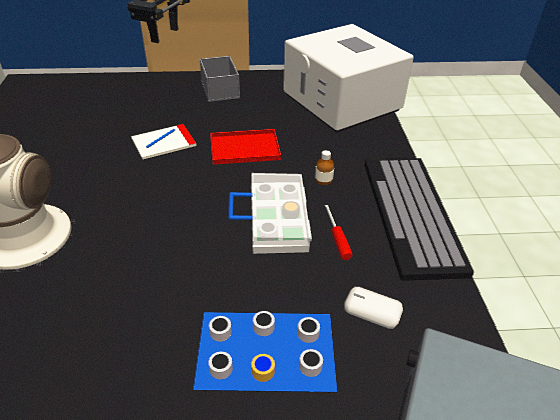

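Top view: the handle bar is at (283,252) and the case at (284,210). Pocket4 holds an orange filter at (284,199). Pocket1 (284,222) and pocket5 (312,201) are empty, and greys sit in 0, 2 and 3. The tray is at (167,239). The mat has five spares, with the blue filter at (443,234). Next I'll measure these.

```bash
cat > h.py <<'E'
import cv2, numpy as np
from station import *
def cast(n,px,z):
    c=camera_model(n); K=c["mtx"]; px=np.atleast_2d(px).astype(float)
    d=np.c_[(px[:,0]-K[0,2])/K[0,0],-(px[:,1]-K[1,2])/K[1,1],-np.ones(len(px))]@c["orientation"].T
    return c["xyz"]+d*((z-c["xyz"][2])/d[:,2])[:,None]
def proj(n,p):
    c=camera_model(n); q=(np.atleast_2d(p)-c["xyz"])@c["orientation"]; K=c["mtx"]
    return np.c_[K[0,2]+K[0,0]*q[:,0]/-q[:,2],K[1,2]+K[1,1]*q[:,1]/q[:,2]]
def blobs(m,amin,amax=1e9):
    n,l,s,c=cv2.connectedComponentsWithStats(m.astype(np.uint8),connectivity=4)
    return [(l==i,s[i],c[i]) for i in range(1,n) if amin<=s[i][4]<=amax]
def world_rect(n,m,z):
    k=max(cv2.findContours(m.astype(np.uint8),cv2.RETR_EXTERNAL,cv2.CHAIN_APPROX_NONE)[0],key=len)[:,0]
    return cv2.minAreaRect(cast(n,k,z)[:,:2].astype(np.float32)*1000)
def hsv(im): return cv2.split(cv2.cvtColor(im,cv2.COLOR_BGR2HSV))
def spares(n="top",im=None):
    im=capture(n) if im is None else im
    H,S,V=hsv(im); mat=(H>100)&(H<125)&(S>150)&(V>60)
    b=max(blobs(mat,2000),key=lambda b:b[1][4])[0]
    hull=cv2.convexHull(np.argwhere(b)[:,::-1].astype(np.int32)); M=np.zeros(b.shape,np.uint8); cv2.fillPoly(M,[hull],1)
    M=cv2.erode(M,np.ones((3,3)))
    out=[]
    for m,s,c in blobs((M>0)&(V<70),25,400): out.append((c.round(1),cast(n,c,.027)[0].round(4)[:2],s[4]))
    return out,world_rect(n,b,.003)
E
python3 - <<'E'
from h import *
for n in("top","side"):
    im=cv2.imread(f"pics/{n}0.png"); H,S,V=hsv(im)
    sp,mat=spares(n,im); print(n,"mat",mat); [print(*s) for s in sp]
    for m,s,c in blobs((H>100)&(H<125)&(S>120)&(V>60),40):
        if s[4]<1000: print("blue",s,c.round(1),"handle@34",world_rect(n,m,.034))
    for m,s,c in blobs(((H<8)|(H>172))&(S>180)&(V>60),1000): print("tray",s,world_rect(n,m,.016))
    for m,s,c in blobs((H>8)&(H<25)&(S>60)&(V>120),40): 
        if 230<c[0]<350: print("orange",s,c.round(1),cast(n,c,.036))
    for m,s,c in blobs((H>40)&(H<85)&(S>40)&(V>100),40): 
        if 230<c[0]<350 and c[1]>180: print("green",s,c.round(1),cast(n,c,.012))
    for m,s,c in blobs((S<40)&(V>170),500):
        if 240<c[0]<320 and c[1]>170: print("case@45",s,world_rect(n,m,.045))
E
```

```text
top mat ((519.3887329101562, -319.9887390136719), (161.89828491210938, 242.40631103515625), 85.91270446777344)
[412.2 199.6] [ 0.5986 -0.2914] 58
[439.7 201.5] [ 0.5948 -0.3599] 58
[406.  231.6] [ 0.5174 -0.2733] 57
[440.9 263.4] [ 0.4398 -0.3564] 64
[409.8 263.8] [ 0.4378 -0.2804] 63
blue [438 229  11  11  93] [442.9 234.2] handle@34 ((511.5481262207031, -362.56512451171875), (23.79876708984375, 25.238779067993164), 44.4295768737793)
blue [264 233  38  23 325] [282.7 248. ] handle@34 ((480.2148132324219, 31.1561336517334), (91.1805419921875, 53.21852111816406), 89.1192626953125)
blue [126 319  34  29  91] [142.3 333. ] handle@34 ((264.2535705566406, 358.29547119140625), (103.69342041015625, 4.676231384277344), 51.93737030029297)
tray [ 140  202   54   75 3887] ((493.3138122558594, 319.20159912109375), (182.16473388671875, 131.24105834960938), 4.002628326416016)
orange [279 194  11  10  90] [283.8 198.7] [[0.59391725 0.02985188 0.036     ]]
case@45 [ 238  184   91   52 4285] ((564.7240600585938, 30.2108154296875), (219.92967224121094, 123.8719711303711), 89.20230102539062)
side mat (
[... 449 characters left out ...]
@34 ((513.0968017578125, -367.6885681152344), (26.51736068725586, 25.20043182373047), 86.86575317382812)
tray [ 210  129   71   36 2129] ((496.06805419921875, 309.3914489746094), (181.83839416503906, 152.5465087890625), 4.149771690368652)
orange [318 159  16  11 126] [325.9 164.5] [[0.69783625 0.18539633 0.036     ]]
orange [285 202  13   9  87] [290.7 206.1] [[0.59534275 0.02963856 0.036     ]]
orange [252 360  23  22 205] [262.8 374.2] [[ 0.51262189 -0.38989479  0.036     ]]
green [283 238  21   2  42] [293.  238.5] [[ 0.59416529 -0.05089543  0.012     ]]
case@45 [ 252  173   60   74 3678] ((568.4951782226562, 19.67401123046875), (251.37705993652344, 122.66065979003906), 88.96129608154297)
```

Case centre is about (0.566, 0.030) with yaw of about -0.8°. The handle axis is at x≈0.458, which agrees with the 168 mm given. I'm moving above the handle now.

```bash
python3 -m inch '[{"hand":0.5,"slide":[17.6,-52.7,-9],"yaw":-1.117},{"hand":0.5,"slide":[17.6,-52.7,-9],"yaw":-1.117},{"hand":0.5,"slide":[17.6,-52.7,-9],"yaw":-1.117},{"hand":0.5,"slide":[17.6,-52.7,-9],"yaw":-1.117},{"hand":0.5,"slide":[17.6,-52.7,-9],"yaw":-1.117},{"hand":0.5,"slide":[17.6,-52.7,-9],"yaw":-1.117},{"hand":0.5,"slide":[17.6,-52.7,-9],"yaw":-1.117},{"hand":0.5,"slide":[17.6,-52.7,-9],"yaw":-1.117},{"hand":0.5,"slide":[17.6,-52.7,-9],"yaw":-1.117},{"hand":0.5,"slide":[17.6,-52.7,-9],"yaw":-1.117}]'; python3 -c "
from station import *;print(sense()['ee_rot'].round(3))"
```

```text
time_s: 1.35
tcp_pos: [0.4575, 0.0271, 0.201]
ee_rot: [[-0.022, -1.0, -0.003], [-1.0, 0.022, -0.001], [0.001, 0.003, -1.0]]
wrist_force: [0.1, 1.3, 0.1]
gripper_width: 0.497
[[-0.022 -1.    -0.003]
 [-1.     0.022 -0.001]
 [ 0.001  0.003 -1.   ]]
```

```bash
python3 -m inch '[{"hand":0.5,"slide":[0,0,-4],"yaw":0},{"hand":0.5,"slide":[0,0,-8],"yaw":0},{"hand":0.5,"slide":[0,0,-11.6],"yaw":0},{"hand":0.5,"slide":[0,0,-11.6],"yaw":0},{"hand":1,"slide":[0,0,-11.6],"yaw":0},{"hand":1,"slide":[0,0,-11.6],"yaw":0},{"hand":1,"slide":[0,0,-11.6],"yaw":0},{"hand":1,"slide":[0,0,-11.6],"yaw":0}]'; python3 - <<'E'
import numpy as np
r=np.hypot(168,14);a0=np.arctan2(14,-168);p0=np.array([-168,14])
for d in range(0,111,10):
    a=a0-np.radians(d);print(d,((r*np.array([np.cos(a),np.sin(a)])-p0)/10).round(1))
E
```

```text
time_s: 2.35
tcp_pos: [0.458, 0.031, 0.0869]
ee_rot: [[-0.014, -1.0, 0.001], [-1.0, 0.014, 0.001], [-0.001, -0.001, -1.0]]
wrist_force: [0.4, -0.4, -0.7]
gripper_width: 0.13
0 [0. 0.]
10 [0.5 2.9]
20 [1.5 5.7]
30 [3.  8.2]
40 [ 4.8 10.5]
50 [ 7.1 12.4]
60 [ 9.6 13.8]
70 [12.4 14.9]
80 [15.3 15.4]
90 [18.2 15.4]
100 [21.1 14.9]
110 [23.9 13.9]
```

```bash
python3 -m inch '[{"hand":1,"slide":[0.2,0,1.5],"yaw":0},{"hand":1,"slide":[0.5,0,2.9],"yaw":0},{"hand":1,"slide":[1,0,4.3],"yaw":0},{"hand":1,"slide":[1.5,0,5.7],"yaw":0},{"hand":1,"slide":[2.2,0,7],"yaw":0},{"hand":1,"slide":[3,0,8.2],"yaw":0},{"hand":1,"slide":[3.9,0,9.4],"yaw":0},{"hand":1,"slide":[4.8,-0.1,10.5],"yaw":0},{"hand":1,"slide":[5.9,-0.1,11.5],"yaw":0},{"hand":1,"slide":[7.1,-0.1,12.4],"yaw":0}]'
```

```text
time_s: 3.6
tcp_pos: [0.5328, 0.03, 0.2042]
ee_rot: [[-0.016, -1.0, 0.006], [-1.0, 0.017, 0.003], [-0.003, -0.006, -1.0]]
wrist_force: [24.4, -4.9, -44.0]
gripper_width: 0.088
```

```bash
python3 -m inch '[{"hand":1,"slide":[1.2,0,0.8],"yaw":0},{"hand":1,"slide":[2.5,0,1.4],"yaw":0},{"hand":1,"slide":[3.9,-0.1,2],"yaw":0},{"hand":1,"slide":[5.3,-0.1,2.5],"yaw":0},{"hand":1,"slide":[6.7,-0.1,2.8],"yaw":0},{"hand":1,"slide":[8.2,-0.1,3],"yaw":0},{"hand":1,"slide":[9.6,-0.1,3.1],"yaw":0},{"hand":1,"slide":[11.1,-0.1,3],"yaw":0},{"hand":1,"slide":[12.5,-0.2,2.8],"yaw":0},{"hand":1,"slide":[14,-0.2,2.5],"yaw":0}]'
```

```text
time_s: 4.85
tcp_pos: [0.6654, 0.0282, 0.2301]
ee_rot: [[-0.016, -1.0, -0.014], [-1.0, 0.016, 0.001], [-0.0, 0.014, -1.0]]
wrist_force: [-6.2, 3.0, -12.2]
gripper_width: 0.097
```

```bash
python3 -m inch '[{"hand":1,"slide":[1.4,0,-0.4],"yaw":0},{"hand":1,"slide":[2.8,0,-1],"yaw":0},{"hand":1,"slide":[2.8,0,-1],"yaw":0},{"hand":1,"slide":[2.8,0,-1],"yaw":0},{"hand":0.5,"slide":[2.8,0,-1],"yaw":0},{"hand":0.5,"slide":[2.8,0,-1],"yaw":0},{"hand":0.5,"slide":[2.8,0,-1],"yaw":0}]'; python3 -c "
from h import *;cv2.imwrite('pics/side1.png',capture('side'))"
```

```text
time_s: 5.72
tcp_pos: [0.6988, 0.0278, 0.2291]
ee_rot: [[-0.013, -1.0, 0.009], [-1.0, 0.013, 0.001], [-0.001, -0.009, -1.0]]
wrist_force: [0.0, -0.4, 0.3]
gripper_width: 0.354
```

View pics/side1.png

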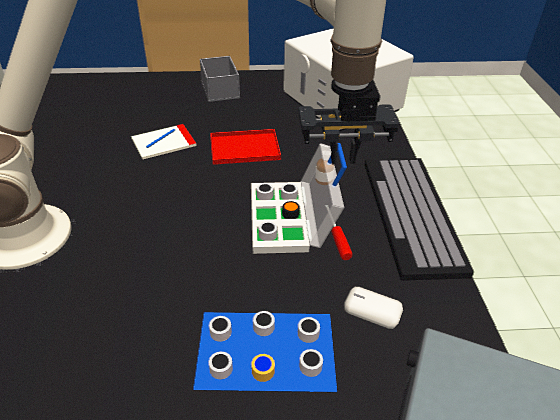

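Side view: the lid leans back at about 110°. The orange filter is at (291,209), empty pockets are at (266,213) and (292,233), and the handle is free between the fingers. I'll back off and measure the pockets.

```bash
python3 -m inch '[{"hand":0.5,"slide":[0,0,4],"yaw":0},{"hand":0.4,"slide":[0,0,8],"yaw":0},{"hand":0.4,"slide":[-5,0,8],"yaw":0},{"hand":0.4,"slide":[-10,15,8],"yaw":1.571},{"hand":0.4,"slide":[-10,20,8],"yaw":1.571},{"hand":0.4,"slide":[-10,20,8],"yaw":1.571},{"hand":0.4,"slide":[-10,20,8],"yaw":1.571},{"hand":0.4,"slide":[-10,20,8],"yaw":1.571},{"hand":0.4,"slide":[-10,20,8],"yaw":1.571},{"hand":0.4,"slide":[-10,20,8],"yaw":1.571}]'
cat >> h.py <<'E'
def case_pts(n,im=None):
    im=capture(n) if im is None else im
    H,S,V=hsv(im); x0,y0,x1,y1=(225,175,345,260) if n=="top" else (240,170,325,260)
    R=np.zeros(H.shape,bool); R[y0:y1,x0:x1]=1
    for m,s,c in blobs(R&(V<75)&(S<140),30,400): print(n,"dark",s[4],c.round(1),cast(n,c,.036)[0].round(4))
    for m,s,c in blobs(R&(H>5)&(H<25)&(S>120)&(V>110),30,400): print(n,"orange",s[4],c.round(1),cast(n,c,.036)[0].round(4))
    for m,s,c in blobs(R&(H>40)&(H<85)&(S>100)&(V>60),100): print(n,"green",s,world_rect(n,m,.012))
E
python3 - <<'E'
from h import *
im=capture("top");cv2.imwrite("pics/top2.png",im);case_pts("top",im);case_pts("side")
for s in spares("side")[0]+spares("top",im)[0]: print(s)
E
```

```text
time_s: 7.02
tcp_pos: [0.5974, 0.2282, 0.307]
ee_rot: [[0.965, -0.262, 0.004], [-0.262, -0.965, 0.002], [0.003, -0.003, -1.0]]
wrist_force: [0.2, -0.6, -0.8]
gripper_width: 0.598
top dark 49 [257.3 197.5] [0.5958 0.0958 0.036 ]
top dark 53 [255.1 220.6] [0.5374 0.0995 0.036 ]
top dark 40 [311.2 221.5] [ 0.5375 -0.0383  0.036 ]
top orange 131 [283.9 198.8] [0.5936 0.0297 0.036 ]
top green [303 194  17  16 272] ((593.193603515625, -38.759986877441406), (38.83131408691406, 40.8194465637207), 0.8940762281417847)
top green [275 215  18  17 280] ((536.9326171875, 29.898855209350586), (40.73202133178711, 42.70507049560547), 0.88886559009552)
side dark 61 [264.5 187.5] [0.5393 0.1001 0.036 ]
side dark 62 [289.  187.9] [0.5972 0.0959 0.036 ]
side dark 107 [290.2 213.9] [0.5919 0.0031 0.036 ]
side dark 85 [267.6 226.9] [ 0.5393 -0.0369  0.036 ]
side orange 98 [290.5 206.1] [0.595  0.0297 0.036 ]
side green [256 208  20  12 200] ((539.67041015625, 34.12925720214844), (44.02336120605469, 36.47176742553711), 1.6746737957000732)
side green [282 228  22  12 239] ((594.338623046875, -34.92937088012695), (35.04680252075195, 45.07254409790039), 87.16505432128906)
(array([308. ,   9.3]), array([0.779 , 1.2922]), np.int32(55))
(array([310.3,  24. ]), array([0.7698, 1.1319]), np.int32(29))
(array([412.4, 199.6]), array([ 0.5988, -0.2917]), np.int32(56))
(array([439.7, 201.5]), array([ 0.595 , -0.3601]), np.int32(59))
(array([406. , 231.6]), array([ 0.5174, -0.2733]), np.int32(57))
(array([440.7, 263.4]), array([ 0.4399, -0.3561]), np.int32(63))
(array([409.8, 263.8]), array([ 0.4378, -0.2804]), np.int32(63))
```

View pics/top2.png

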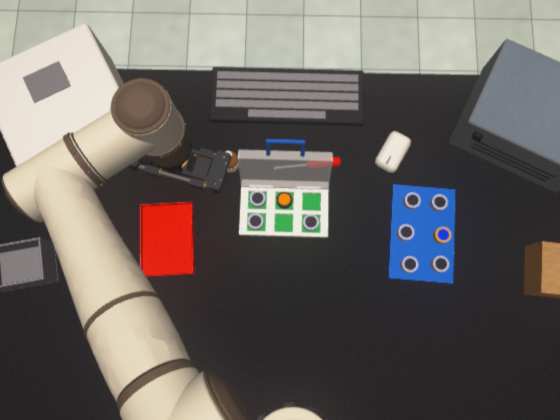

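View shows the lid well open and the case clear: orange (284,199), empty pockets (284,222) and (312,201). Pocket positions agree between the views. Next I'll fetch the orange filter.

```bash
python3 -m inch '[{"hand":0.42,"slide":[-0.3,-6,0],"yaw":0.15},{"hand":0.42,"slide":[-0.3,-12,0],"yaw":0.251},{"hand":0.42,"slide":[-0.3,-18,0],"yaw":0.251},{"hand":0.42,"slide":[-0.3,-19.9,-4],"yaw":0.251},{"hand":0.42,"slide":[-0.3,-19.9,-9],"yaw":0.251},{"hand":0.42,"slide":[-0.3,-19.9,-14],"yaw":0.251},{"hand":0.42,"slide":[-0.3,-19.9,-15.5],"yaw":0.251},{"hand":0.42,"slide":[-0.3,-19.9,-15.5],"yaw":0.251},{"hand":0.42,"slide":[-0.3,-19.9,-15.5],"yaw":0.251}]'
```

```text
time_s: 8.3
tcp_pos: [0.5953, 0.0293, 0.1526]
ee_rot: [[1.0, -0.021, 0.005], [-0.021, -1.0, 0.001], [0.005, -0.001, -1.0]]
wrist_force: [0.7, 0.2, 0.0]
gripper_width: 0.578
```

```bash
python3 -m inch '[{"hand":0.42,"slide":[0,0,-3],"yaw":0},{"hand":0.42,"slide":[0,0,-5],"yaw":0},{"hand":0.42,"slide":[0,0,-6],"yaw":0},{"hand":0.42,"slide":[0,0,-6],"yaw":0},{"hand":1,"slide":[0,0,-6],"yaw":0},{"hand":1,"slide":[0,0,-6],"yaw":0},{"hand":1,"slide":[0,0,-6],"yaw":0},{"hand":1,"slide":[0,0,-6],"yaw":0},{"hand":1,"slide":[0,0,-4],"yaw":0},{"hand":1,"slide":[0,0,2],"yaw":0}]'
```

```text
time_s: 9.55
tcp_pos: [0.5914, 0.0283, 0.1671]
ee_rot: [[1.0, -0.022, -0.01], [-0.022, -1.0, -0.002], [-0.01, 0.002, -1.0]]
wrist_force: [1.2, 0.6, -0.7]
gripper_width: 0.452
```

```bash
python3 -m inch '[{"hand":1,"slide":[-2,5,1],"yaw":0},{"hand":1,"slide":[-4,10,1],"yaw":0},{"hand":1,"slide":[-6,15,1],"yaw":0},{"hand":1,"slide":[-8,20,1],"yaw":0},{"hand":1,"slide":[-9.7,25,1],"yaw":0},{"hand":1,"slide":[-9.7,29,1],"yaw":0},{"hand":1,"slide":[-9.7,29,-3],"yaw":0},{"hand":1,"slide":[-9.7,29,-6],"yaw":0},{"hand":1,"slide":[-9.7,29,-6],"yaw":0},{"hand":1,"slide":[-9.7,29,-6],"yaw":0}]'
```

```text
time_s: 10.8
tcp_pos: [0.4974, 0.3192, 0.1111]
ee_rot: [[1.0, -0.021, 0.001], [-0.021, -1.0, 0.001], [0.001, -0.001, -1.0]]
wrist_force: [0.6, -0.3, 0.2]
gripper_width: 0.447
```

```bash
python3 -m inch '[{"hand":1,"slide":[0,0,-1.5],"yaw":0},{"hand":1,"slide":[0,0,-2.4],"yaw":0},{"hand":1,"slide":[0,0,-2.4],"yaw":0},{"hand":0.35,"slide":[0,0,-2.4],"yaw":0},{"hand":0.35,"slide":[0,0,-2.4],"yaw":0},{"hand":0.35,"slide":[0,0,-2.4],"yaw":0},{"hand":0.35,"slide":[0,0,3],"yaw":0},{"hand":0.35,"slide":[0,0,8],"yaw":0},{"hand":0.35,"slide":[0,0,10],"yaw":0}]'; python3 - <<'E'
from h import *
im=capture("side");H,S,V=hsv(im)
for m,s,c in blobs((H>8)&(H<25)&(S>120)&(V>110),30,300): print(c,cast("side",c,.027)[0].round(3))
H,S,V=hsv(capture("top"))
print(spares()[0]);case_pts("side")
E
```

```text
time_s: 11.92
tcp_pos: [0.4978, 0.3197, 0.2142]
ee_rot: [[1.0, -0.021, 0.005], [-0.021, -1.0, 0.004], [0.005, -0.005, -1.0]]
wrist_force: [0.7, 0.1, 0.7]
gripper_width: 0.651
[245.01724138 139.84482759] [0.497 0.32  0.027]
[262.61375661 374.47089947] [ 0.513 -0.385  0.027]
[(array([412.2, 199.6]), array([ 0.5986, -0.2914]), np.int32(58)), (array([439.8, 201.5]), array([ 0.5948, -0.3602]), np.int32(58)), (array([405.9, 231.5]), array([ 0.5175, -0.2732]), np.int32(59)), (array([440.9, 263.3]), array([ 0.44  , -0.3564]), np.int32(63)), (array([409.9, 263.6]), array([ 0.4381, -0.2805]), np.int32(61))]
side dark 62 [264.5 187.5] [0.5393 0.0999 0.036 ]
side dark 61 [289.1 187.9] [0.5974 0.0958 0.036 ]
side dark 84 [267.6 226.9] [ 0.5394 -0.0367  0.036 ]
side green [256 208  20  12 202] ((539.6466064453125, 34.94265365600586), (44.02336120605469, 38.09925842285156), 1.6746737957000732)
side green [281 208  20  11 211] ((595.721435546875, 33.36963653564453), (34.8554801940918, 43.80593490600586), 87.1932373046875)
side green [282 228  22  12 239] ((594.338623046875, -34.92937088012695), (35.04680252075195, 45.07254409790039), 87.16505432128906)
```

Orange is in the tray at (0.497, 0.320). Next, spare A goes to pocket5.

```bash
python3 -m inch '[{"hand":0.4,"slide":[0,-6,0],"yaw":0},{"hand":0.4,"slide":[0,-12,0],"yaw":0},{"hand":0.4,"slide":[0,-18,0],"yaw":0},{"hand":0.4,"slide":[0,-24,0],"yaw":0},{"hand":0.4,"slide":[0,-30,0],"yaw":0},{"hand":0.4,"slide":[0,-36,0],"yaw":0},{"hand":0.4,"slide":[3,-41,0],"yaw":0},{"hand":0.4,"slide":[6,-46,0],"yaw":0},{"hand":0.4,"slide":[9,-51,0],"yaw":0},{"hand":0.4,"slide":[10.1,-56,0],"yaw":0}]'
python3 -m inch '[{"hand":0.4,"slide":[0,-5,0],"yaw":0},{"hand":0.42,"slide":[0,-5.1,-4],"yaw":0},{"hand":0.42,"slide":[0,-5.1,-6],"yaw":0},{"hand":0.42,"slide":[0,-5.1,-6],"yaw":0},{"hand":0.42,"slide":[0,-5.1,-6],"yaw":0}]'
```

```text
time_s: 13.38
tcp_pos: [0.5983, -0.2428, 0.2073]
ee_rot: [[1.0, -0.021, -0.004], [-0.021, -1.0, 0.001], [-0.004, -0.001, -1.0]]
wrist_force: [-0.1, -0.1, -0.6]
gripper_width: 0.604
time_s: 14.0
tcp_pos: [0.5981, -0.2921, 0.1502]
ee_rot: [[1.0, -0.021, -0.0], [-0.021, -1.0, -0.0], [-0.0, 0.0, -1.0]]
wrist_force: [-1.0, 0.1, -0.9]
gripper_width: 0.577
```

```bash
python3 -m inch '[{"hand":0.42,"slide":[0.1,0.1,-3],"yaw":0},{"hand":0.42,"slide":[0.1,0.1,-5.5],"yaw":0},{"hand":0.42,"slide":[0.1,0.1,-6.7],"yaw":0},{"hand":0.42,"slide":[0.1,0.1,-6.7],"yaw":0},{"hand":1,"slide":[0.1,0.1,-6.7],"yaw":0},{"hand":1,"slide":[0.1,0.1,-6.7],"yaw":0},{"hand":1,"slide":[0.1,0.1,-6.7],"yaw":0},{"hand":1,"slide":[0.1,0.1,-6.7],"yaw":0},{"hand":1,"slide":[0.1,0.1,-4],"yaw":0},{"hand":1,"slide":[0.1,0.1,1],"yaw":0}]'
```

```text
time_s: 15.25
tcp_pos: [0.5971, -0.2906, 0.158]
ee_rot: [[1.0, -0.022, -0.007], [-0.022, -1.0, 0.002], [-0.007, -0.002, -1.0]]
wrist_force: [-0.6, 0.4, -0.4]
gripper_width: 0.45
```

```bash
python3 -m inch '[{"hand":1,"slide":[-0.2,5,0],"yaw":0},{"hand":1,"slide":[-0.4,10,0],"yaw":0},{"hand":1,"slide":[-0.6,15,0],"yaw":0},{"hand":1,"slide":[-0.6,20,0],"yaw":0},{"hand":1,"slide":[-0.6,24,0],"yaw":0},{"hand":1,"slide":[-0.6,25.3,-1],"yaw":0},{"hand":1,"slide":[-0.6,25.3,-3],"yaw":0},{"hand":1,"slide":[-0.6,25.3,-3],"yaw":0},{"hand":1,"slide":[-0.6,25.3,-3],"yaw":0}]'
```

```text
time_s: 16.38
tcp_pos: [0.5929, -0.0388, 0.1303]
ee_rot: [[1.0, -0.022, -0.0], [-0.022, -1.0, -0.0], [-0.0, 0.0, -1.0]]
wrist_force: [0.4, 0.3, -0.9]
gripper_width: 0.45
```

```bash
python3 -m inch '[{"hand":1,"slide":[0,0,-2],"yaw":0},{"hand":1,"slide":[0,0,-3.6],"yaw":0},{"hand":1,"slide":[0,0,-3.6],"yaw":0},{"hand":1,"slide":[0,0,-3.6],"yaw":0},{"hand":0.42,"slide":[0,0,-3.6],"yaw":0},{"hand":0.42,"slide":[0,0,-3.6],"yaw":0},{"hand":0.42,"slide":[0,0,-3.6],"yaw":0},{"hand":0.42,"slide":[0,0,0],"yaw":0},{"hand":0.42,"slide":[0,0,3],"yaw":0},{"hand":0.42,"slide":[-4,-6,4],"yaw":0}]'
python3 -m inch '[{"hand":0.42,"slide":[-4,-6,0],"yaw":0},{"hand":0.42,"slide":[-4,-12,0],"yaw":0},{"hand":0.42,"slide":[-4,-16,0],"yaw":0},{"hand":0.42,"slide":[-4,-18,0],"yaw":0},{"hand":0.42,"slide":[-4,-18,0],"yaw":0},{"hand":0.42,"slide":[-4,-18,0],"yaw":0}]'; python3 - <<'E'
from h import *
case_pts("side");case_pts("top");[print(s) for s in spares()[0]]
E
```

```text
time_s: 17.62
tcp_pos: [0.5615, -0.0882, 0.1714]
ee_rot: [[1.0, -0.016, 0.007], [-0.016, -1.0, -0.0], [0.007, -0.0, -1.0]]
wrist_force: [-0.5, -1.6, -0.3]
gripper_width: 0.58
time_s: 18.38
tcp_pos: [0.5185, -0.2687, 0.1687]
ee_rot: [[1.0, -0.02, -0.0], [-0.02, -1.0, 0.0], [-0.0, -0.0, -1.0]]
wrist_force: [0.3, 0.4, 0.4]
gripper_width: 0.579
side dark 115 [298.2 175.2] [0.6239 0.1442 0.036 ]
side dark 284 [264.6 188.2] [0.5394 0.0975 0.036 ]
side dark 397 [307.6 254.1] [ 0.6167 -0.1222  0.036 ]
side orange 30 [263.2 252.9] [ 0.5261 -0.1144  0.036 ]
side green [288 208  13  11 130] ((603.6524658203125, 32.980812072753906), (34.8554801940918, 27.924901962280273), 87.1932373046875)
top dark 55 [257.2 197.7] [0.5955 0.096  0.036 ]
top dark 200 [331.9 210.8] [ 0.5651 -0.0894  0.036 ]
top dark 55 [255.1 220.6] [0.5375 0.0996 0.036 ]
top green [276 193  17  16 272] ((594.7045288085938, 29.585918426513672), (38.846595764160156, 40.557838439941406), 0.9062650203704834)
top green [275 215  18  17 279] ((536.9326171875, 29.898855209350586), (40.73202133178711, 42.70507049560547), 0.88886559009552)
(array([440.9, 263.4]), array([ 0.4398, -0.3565]), np.int32(64))
(array([409.9, 263.6]), array([ 0.4381, -0.2805]), np.int32(61))
```

```bash
python3 -m inch '[{"hand":0.4,"slide":[-0.1,-0.5,-4],"yaw":0},{"hand":0.4,"slide":[-0.1,-0.5,-7.5],"yaw":0},{"hand":0.4,"slide":[-0.1,-0.5,-8.5],"yaw":0},{"hand":0.4,"slide":[-0.1,-0.5,-8.5],"yaw":0},{"hand":1,"slide":[-0.1,-0.5,-8.5],"yaw":0},{"hand":1,"slide":[-0.1,-0.5,-8.5],"yaw":0},{"hand":1,"slide":[-0.1,-0.5,-8.5],"yaw":0},{"hand":1,"slide":[-0.1,-0.5,-8.5],"yaw":0},{"hand":1,"slide":[-0.1,-0.5,-5],"yaw":0},{"hand":1,"slide":[-0.1,-0.5,0],"yaw":0}]'
```

```text
time_s: 19.77
tcp_pos: [0.5162, -0.2744, 0.1681]
ee_rot: [[1.0, -0.022, -0.005], [-0.022, -1.0, 0.001], [-0.005, -0.001, -1.0]]
wrist_force: [1.3, -0.1, -0.2]
gripper_width: 0.448
```

```bash
python3 -m inch '[{"hand":1,"slide":[1.5,5,0],"yaw":0},{"hand":1,"slide":[3,10,0],"yaw":0},{"hand":1,"slide":[4.5,15,0],"yaw":0},{"hand":1,"slide":[6,20,0],"yaw":0},{"hand":1,"slide":[7.6,25,0],"yaw":0},{"hand":1,"slide":[7.6,29,0],"yaw":0},{"hand":1,"slide":[7.6,30.3,-2],"yaw":0},{"hand":1,"slide":[7.6,30.3,-4],"yaw":0},{"hand":1,"slide":[7.6,30.3,-4],"yaw":0},{"hand":1,"slide":[7.6,30.3,-4],"yaw":0}]'
```

```text
time_s: 21.02
tcp_pos: [0.5938, 0.0281, 0.1294]
ee_rot: [[1.0, -0.021, 0.001], [-0.021, -1.0, -0.0], [0.001, 0.0, -1.0]]
wrist_force: [0.6, -0.7, -0.5]
gripper_width: 0.452
```

```bash
python3 -m inch '[{"hand":1,"slide":[0,0.1,-2],"yaw":0},{"hand":1,"slide":[0,0.1,-3.6],"yaw":0},{"hand":1,"slide":[0,0.1,-3.6],"yaw":0},{"hand":1,"slide":[0,0.1,-3.6],"yaw":0},{"hand":0.42,"slide":[0,0.1,-3.6],"yaw":0},{"hand":0.42,"slide":[0,0.1,-3.6],"yaw":0},{"hand":0.42,"slide":[0,0.1,-3.6],"yaw":0},{"hand":0.42,"slide":[0,0.1,0],"yaw":0},{"hand":0.42,"slide":[0,0.1,4],"yaw":0},{"hand":0.42,"slide":[-4,-5,5],"yaw":0}]'
python3 -m inch '[{"hand":0.42,"slide":[-4,-5,0],"yaw":0},{"hand":0.42,"slide":[-8,-10,0],"yaw":0},{"hand":0.42,"slide":[-11,-15,0],"yaw":0},{"hand":0.42,"slide":[-11.6,-20,0],"yaw":0},{"hand":0.42,"slide":[-11.6,-24,0],"yaw":0},{"hand":0.42,"slide":[-11.6,-26,0],"yaw":0},{"hand":0.42,"slide":[-11.6,-26,0],"yaw":0},{"hand":0.42,"slide":[-11.6,-26,0],"yaw":0}]'; python3 - <<'E'
from h import *
for n in("side","top"):
    im=capture(n);cv2.imwrite(f"pics/{n}3.png",im);case_pts(n,im)
    if n=="top": [print(s) for s in spares(n,im)[0]]
E
```

```text
time_s: 22.28
tcp_pos: [0.5588, -0.0176, 0.1815]
ee_rot: [[1.0, -0.017, 0.009], [-0.017, -1.0, 0.001], [0.009, -0.001, -1.0]]
wrist_force: [0.2, -1.3, 0.5]
gripper_width: 0.576
time_s: 23.28
tcp_pos: [0.4391, -0.2788, 0.1783]
ee_rot: [[1.0, -0.021, -0.0], [-0.021, -1.0, 0.0], [-0.0, -0.0, -1.0]]
wrist_force: [-0.4, 0.0, 0.7]
gripper_width: 0.579
side dark 59 [264.6 187.6] [0.5395 0.0998 0.036 ]
side dark 62 [288.9 187.9] [0.5969 0.096  0.036 ]
side dark 68 [290.2 206.1] [0.5942 0.0298 0.036 ]
side dark 84 [292.6 226.3] [ 0.5936 -0.0377  0.036 ]
side dark 85 [267.6 226.9] [ 0.5394 -0.0369  0.036 ]
side green [256 208  20  12 202] ((538.4530029296875, 34.45838165283203), (38.20882797241211, 44.156776428222656), 87.22272491455078)
top dark 55 [257.1 197.6] [0.5955 0.0962 0.036 ]
top dark 53 [255.1 220.5] [0.5378 0.0997 0.036 ]
top green [275 215  18  17 280] ((536.9326171875, 29.898855209350586), (40.73202133178711, 42.70507049560547), 0.88886559009552)Traceback (most recent call last):
  File "<stdin>", line 4, in <module>
  File "h.py", line 20, in spares
    b=max(blobs(mat,2000),key=lambda b:b[1][4])[0]
      ~~~^^^^^^^^^^^^^^^^^^^^^^^^^^^^^^^^^^^^^^
ValueError: max() iterable argument is empty
```

View pics/top3.png

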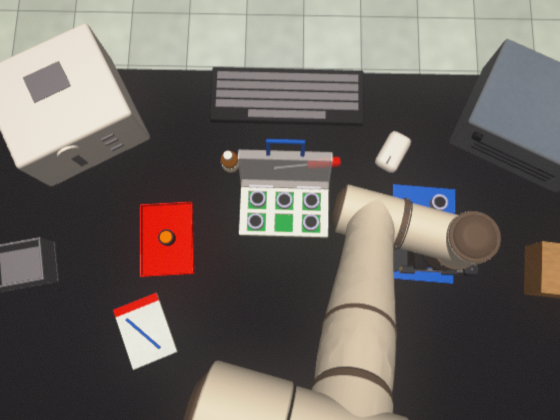

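Five pockets are filled with greys on target, and only pocket1 (284,222) is empty. The orange lies in the tray at (167,237). Next I'll take the third spare.

```bash
python3 -m inch '[{"hand":0.4,"slide":[-0.1,-0.2,-4],"yaw":0},{"hand":0.4,"slide":[-0.1,-0.2,-8],"yaw":0},{"hand":0.4,"slide":[-0.1,-0.2,-9.5],"yaw":0},{"hand":0.4,"slide":[-0.1,-0.2,-9.5],"yaw":0},{"hand":1,"slide":[-0.1,-0.2,-9.5],"yaw":0},{"hand":1,"slide":[-0.1,-0.2,-9.5],"yaw":0},{"hand":1,"slide":[-0.1,-0.2,-9.5],"yaw":0},{"hand":1,"slide":[-0.1,-0.2,-9.5],"yaw":0},{"hand":1,"slide":[-0.1,-0.2,-6],"yaw":0},{"hand":1,"slide":[-0.1,-0.2,-1],"yaw":0}]'
```

```text
time_s: 24.62
tcp_pos: [0.4373, -0.281, 0.1681]
ee_rot: [[1.0, -0.022, -0.004], [-0.022, -1.0, 0.001], [-0.004, -0.001, -1.0]]
wrist_force: [0.0, -0.5, -0.3]
gripper_width: 0.446
```

To pocket1 (0.538, 0.0304).

```bash
python3 -m inch '[{"hand":1,"slide":[2,5,0],"yaw":0},{"hand":1,"slide":[4,10,0],"yaw":0},{"hand":1,"slide":[6,15,0],"yaw":0},{"hand":1,"slide":[8,20,0],"yaw":0},{"hand":1,"slide":[10,25,0],"yaw":0},{"hand":1,"slide":[10,30,0],"yaw":0},{"hand":1,"slide":[10,31.1,-2],"yaw":0},{"hand":1,"slide":[10,31.1,-4],"yaw":0},{"hand":1,"slide":[10,31.1,-4],"yaw":0},{"hand":1,"slide":[10,31.1,-4],"yaw":0}]'
```

```text
time_s: 25.88
tcp_pos: [0.5387, 0.0296, 0.129]
ee_rot: [[1.0, -0.021, 0.001], [-0.021, -1.0, 0.0], [0.001, -0.0, -1.0]]
wrist_force: [-0.0, 0.2, -0.4]
gripper_width: 0.449
```

```bash
python3 -m inch '[{"hand":1,"slide":[0,0.1,-2],"yaw":0},{"hand":1,"slide":[0,0.1,-3.5],"yaw":0},{"hand":1,"slide":[0,0.1,-3.5],"yaw":0},{"hand":1,"slide":[0,0.1,-3.5],"yaw":0},{"hand":0.42,"slide":[0,0.1,-3.5],"yaw":0},{"hand":0.42,"slide":[0,0.1,-3.5],"yaw":0},{"hand":0.42,"slide":[0,0.1,-3.5],"yaw":0},{"hand":0.42,"slide":[0,0.1,0],"yaw":0},{"hand":0.42,"slide":[0,0.1,5],"yaw":0},{"hand":0.42,"slide":[0,0.1,10],"yaw":0}]'
python3 -m inch '[{"hand":0.42,"slide":[0,6,3],"yaw":0},{"hand":0.42,"slide":[0,12,3],"yaw":-0.2},{"hand":0.42,"slide":[0,18,3],"yaw":-0.4},{"hand":0.42,"slide":[0,22,3],"yaw":-0.6},{"hand":0.42,"slide":[0,22,3],"yaw":-0.8},{"hand":0.42,"slide":[0,22,3],"yaw":-1},{"hand":0.42,"slide":[0,22,3],"yaw":-1.2},{"hand":0.42,"slide":[0,22,3],"yaw":-1.4},{"hand":0.42,"slide":[0,22,3],"yaw":-1.57},{"hand":0.42,"slide":[0,22,3],"yaw":-1.57}]'; python3 - <<'E'
from h import *
for n in("side","top"):
    im=capture(n);cv2.imwrite(f"pics/{n}4.png",im);case_pts(n,im)
    if n=="top":
        H,S,V=hsv(im)
        for m,s,c in blobs((H>100)&(H<125)&(S>120)&(V>40),60,1000): print(s,c.round(1))
E
```

```text
time_s: 27.12
tcp_pos: [0.5381, 0.0307, 0.2298]
ee_rot: [[1.0, -0.021, -0.0], [-0.021, -1.0, -0.0], [-0.0, 0.0, -1.0]]
wrist_force: [1.0, -1.0, 0.4]
gripper_width: 0.584
time_s: 28.38
tcp_pos: [0.5382, 0.2507, 0.2583]
ee_rot: [[-0.024, -1.0, -0.0], [-1.0, 0.024, -0.0], [0.0, 0.0, -1.0]]
wrist_force: [0.7, -0.7, -0.8]
gripper_width: 0.582
side dark 63 [264.4 187.4] [0.5392 0.1005 0.036 ]
side dark 63 [289.  187.9] [0.5971 0.0957 0.036 ]
side dark 76 [265.8 206.5] [0.5388 0.031  0.036 ]
side dark 69 [290.2 206.1] [0.5942 0.0297 0.036 ]
side dark 84 [292.6 226.3] [ 0.5936 -0.0377  0.036 ]
side dark 86 [267.6 226.9] [ 0.5393 -0.0367  0.036 ]
top dark 51 [257.2 197.6] [0.5955 0.0959 0.036 ]
top dark 55 [254.8 220.4] [0.5379 0.1004 0.036 ]
top dark 46 [310.7 221.6] [ 0.5372 -0.0371  0.036 ]
[265 138  41  18 272] [285.1 143. ]
[438 229  11  11  93] [442.9 234.2]
```

View pics/side4.png

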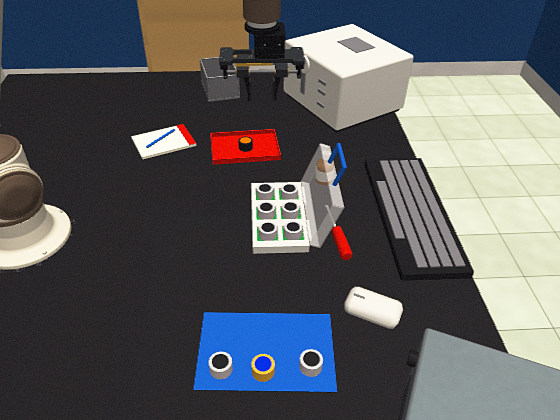

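All six pockets hold greys and the orange is in the tray. The handle is at about (341,165) in this view. I'm closing the lid by the reverse arc.

```bash
python3 -m inch '[{"hand":0.45,"slide":[3,-3,4.5],"yaw":0},{"hand":0.45,"slide":[7,-7,4.5],"yaw":0},{"hand":0.45,"slide":[11,-11,4.5],"yaw":0},{"hand":0.45,"slide":[15,-15,4.5],"yaw":0},{"hand":0.45,"slide":[16,-20,4.5],"yaw":0},{"hand":0.45,"slide":[16,-22.2,4.5],"yaw":0},{"hand":0.45,"slide":[16,-22.2,4.5],"yaw":0},{"hand":0.45,"slide":[16,-22.2,1],"yaw":0},{"hand":0.45,"slide":[16,-22.2,-3],"yaw":0},{"hand":0.45,"slide":[16,-22.2,-3],"yaw":0}]'
python3 -m inch '[{"hand":1,"slide":[0,0,0],"yaw":0},{"hand":1,"slide":[0,0,0],"yaw":0},{"hand":1,"slide":[0,0,0],"yaw":0},{"hand":1,"slide":[0,0,0],"yaw":0}]'
```

```text
time_s: 29.72
tcp_pos: [0.6963, 0.03, 0.2249]
ee_rot: [[-0.019, -1.0, -0.008], [-1.0, 0.019, -0.001], [0.001, 0.008, -1.0]]
wrist_force: [-0.0, 0.9, 0.0]
gripper_width: 0.546
time_s: 30.22
tcp_pos: [0.6984, 0.0288, 0.2291]
ee_rot: [[-0.021, -1.0, 0.001], [-1.0, 0.021, 0.0], [-0.0, -0.001, -1.0]]
wrist_force: [-0.2, 1.2, 0.2]
gripper_width: 0.182
```

```bash
python3 -m inch '[{"hand":1,"slide":[0,0,0],"yaw":0},{"hand":1,"slide":[-1.4,0,0.5],"yaw":0},{"hand":1,"slide":[-2.8,0,1],"yaw":0},{"hand":1,"slide":[-4.2,0,1.3],"yaw":0},{"hand":1,"slide":[-5.7,0,1.5],"yaw":0},{"hand":1,"slide":[-7.1,0.1,1.6],"yaw":0},{"hand":1,"slide":[-8.6,0.1,1.5],"yaw":0},{"hand":1,"slide":[-10,0.1,1.3],"yaw":0},{"hand":1,"slide":[-11.5,0.1,1],"yaw":0},{"hand":1,"slide":[-12.9,0.1,0.5],"yaw":0}]'
```

```text
time_s: 31.48
tcp_pos: [0.5691, 0.0303, 0.2353]
ee_rot: [[-0.02, -1.0, 0.004], [-1.0, 0.02, 0.001], [-0.001, -0.004, -1.0]]
wrist_force: [1.8, 4.5, 3.5]
gripper_width: 0.101
```

```bash
python3 -m inch '[{"hand":1,"slide":[-1.4,0,-0.6],"yaw":0},{"hand":1,"slide":[-2.7,0,-1.2],"yaw":0},{"hand":1,"slide":[-3.9,0,-2],"yaw":0},{"hand":1,"slide":[-5.1,0,-2.9],"yaw":0},{"hand":1,"slide":[-6.2,0.1,-3.9],"yaw":0},{"hand":1,"slide":[-7.2,0.1,-5],"yaw":0},{"hand":1,"slide":[-8,0.1,-6.2],"yaw":0},{"hand":1,"slide":[-8.8,0.1,-7.4],"yaw":0},{"hand":1,"slide":[-9.5,0.1,-8.7],"yaw":0},{"hand":1,"slide":[-10,0.1,-10.1],"yaw":0}]'
python3 -m inch '[{"hand":1,"slide":[-0.5,0,-1.4],"yaw":0},{"hand":1,"slide":[-0.8,0,-2.8],"yaw":0},{"hand":1,"slide":[-1,0,-4],"yaw":0},{"hand":1,"slide":[-1,0,-4.3],"yaw":0},{"hand":1,"slide":[-1,0,-4.5],"yaw":0},{"hand":1,"slide":[-1,0,-4.5],"yaw":0}]'
```

```text
time_s: 32.72
tcp_pos: [0.4675, 0.0314, 0.1318]
ee_rot: [[-0.021, -1.0, -0.002], [-1.0, 0.021, 0.001], [-0.001, 0.002, -1.0]]
wrist_force: [-4.1, 9.6, 3.4]
gripper_width: 0.103
time_s: 33.48
tcp_pos: [0.4577, 0.0315, 0.0866]
ee_rot: [[-0.021, -1.0, -0.003], [-1.0, 0.021, 0.001], [-0.001, 0.003, -1.0]]
wrist_force: [-1.8, 11.1, -1.0]
gripper_width: 0.102
```

```bash
python3 -m inch '[{"hand":1,"slide":[0,0,-0.5],"yaw":0},{"hand":1,"slide":[0,0,-0.5],"yaw":0}]'; python3 -m inch '[{"hand":0.5,"slide":[0,0,0],"yaw":0},{"hand":0.5,"slide":[0,0,0],"yaw":0},{"hand":0.5,"slide":[0,0,0],"yaw":0},{"hand":0.5,"slide":[0,0,5],"yaw":0},{"hand":0.5,"slide":[0,0,10],"yaw":0},{"hand":0.5,"slide":[0,5,13],"yaw":0},{"hand":0.5,"slide":[-2,10,13],"yaw":0},{"hand":0.5,"slide":[-4,15,13],"yaw":0},{"hand":0.5,"slide":[-6,20,13],"yaw":0},{"hand":0.5,"slide":[-6,25,13],"yaw":0}]'; python3 -m inch '[{"hand":0.5,"slide":[0,4,0],"yaw":0},{"hand":0.5,"slide":[0,4,0],"yaw":0},{"hand":0.5,"slide":[0,4,0],"yaw":0}]'; python3 - <<'E'
from h import *
o=[]
for n in("side","top"):
    im=capture(n);o.append(im);H,S,V=hsv(im)
    x0,y0,x1,y1=(225,175,345,270) if n=="top" else (215,165,325,260)
    old=cv2.imread(f"pics/{n}0.png");print(n,"diff to shut start:",(cv2.absdiff(im,old)[y0:y1,x0:x1].max(2)>60).sum())
    for m,s,c in blobs((H>100)&(H<125)&(S>120)&(V>60),150,1000): print(n,s,c.round(1),world_rect(n,m,.034))
    for m,s,c in blobs((S<40)&(V>170),500):
        if 240<c[0]<320 and c[1]>170: print("case@45",s,world_rect(n,m,.045))
cv2.imwrite("pics/end.png",np.hstack([cv2.resize(o[0][150:280,200:350],None,fx=2.6,fy=2.6),cv2.resize(o[1][150:280,200:350],None,fx=2.6,fy=2.6)]))
E
```

```text
time_s: 33.72
tcp_pos: [0.4576, 0.0312, 0.0842]
ee_rot: [[-0.019, -1.0, -0.003], [-1.0, 0.019, -0.001], [0.001, 0.003, -1.0]]
wrist_force: [-8.6, 10.4, 23.2]
gripper_width: 0.097
time_s: 34.98
tcp_pos: [0.3977, 0.2813, 0.212]
ee_rot: [[-0.02, -1.0, -0.001], [-1.0, 0.02, -0.002], [0.002, 0.001, -1.0]]
wrist_force: [0.7, -0.4, -0.5]
gripper_width: 0.502
time_s: 35.35
tcp_pos: [0.3989, 0.3197, 0.2115]
ee_rot: [[-0.021, -1.0, -0.002], [-1.0, 0.021, -0.002], [0.002, 0.002, -1.0]]
wrist_force: [-0.3, 0.2, 0.2]
gripper_width: 0.504
side diff to shut start: 512
side [228 195  24  28 290] [236.2 208.9] ((478.7887268066406, 31.087444305419922), (51.06179428100586, 94.59417724609375), 0.016476957127451897)
side [255 356  16  15 190] [262.7 363.3] ((513.0968017578125, -367.6885681152344), (26.51736068725586, 25.20043182373047), 86.86575317382812)
case@45 [ 251  174   61   73 3835] ((567.9992065429688, 16.99554443359375), (244.8048553466797, 123.459716796875), 89.22236633300781)
top diff to shut start: 31
top [264 234  38  23 319] [282.8 248.8] ((478.01025390625, 30.91814422607422), (90.76083374023438, 52.66205596923828), 89.119140625)
case@45 [ 238  185   91   51 4384] ((564.3958740234375, 30.285133361816406), (219.36834716796875, 122.88922882080078), 89.54031372070312)
```

View pics/end.png

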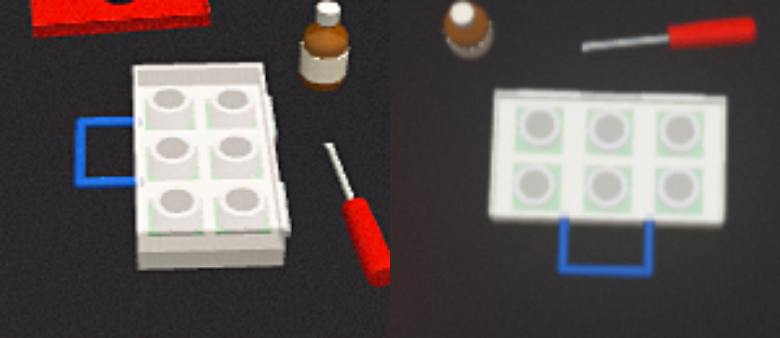

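The lid is fully shut. With z = 34 mm assumed, both views put the handle at y≈0.031, so the bar is at its shut height. At the start it sat a few millimetres higher. All six greys show through the lid, and the bottle and screwdriver are in place.

```bash
python3 -m inch '[{"hand":0.5,"slide":[0,0,2],"yaw":0},{"hand":0.5,"slide":[0,0,2],"yaw":0},{"hand":0.5,"slide":[0,0,2],"yaw":0},{"hand":0.5,"slide":[0,0,2],"yaw":0}]'; python3 - <<'E'
from h import *
case_pts("side")
finish_job()
E
```

```text
time_s: 35.95
tcp_pos: [0.3991, 0.3201, 0.2317]
ee_rot: [[-0.021, -1.0, -0.001], [-1.0, 0.021, -0.001], [0.001, 0.001, -1.0]]
wrist_force: [1.0, -0.7, -0.0]
gripper_width: 0.5
side dark 209 [245. 208.] [0.4918 0.0281 0.036 ]
the job is handed in; nothing more can be done
```

The filter set is made up and the job was handed in at about 36 s of robot time. I opened the lid to about 110°, moved the one orange filter from pocket 4 to the red tray, and put spares into pockets 5, 4 and 1. I then shut the lid by its handle.

- **Pockets:** with the lid open, all six greys measured within about 3 mm of their pocket centres in the side view.
- **Tray:** the orange filter measured near the tray's middle, at (0.497, 0.320), after I released it there. I only glimpsed the tray's edge in the last picture.
- **Lid:** the handle's position agreed between the two views at its shut height of 34 mm, so the lid looks fully shut.
- **Bystanders:** the bottle and screwdriver looked untouched in the last picture, and the blue filter's measured position had not changed. The arm ended clear of everything.

Two checks were not clean:

- **Lid start position:** the side view after closing differed from the starting picture because the lid was slightly ajar at the start.
- **Final pocket check:** just before hand-in it could not see the filters' glass through the clear lid, so it confirmed nothing. The filters were last seen in their pockets in the closed-lid picture about half a second earlier.

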